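# Clamp an angle bracket home in the drilling jig

## Robot

A 6-joint arm with a two-finger parallel gripper is mounted at the origin on the work surface. World frame = base frame: x ahead of the robot, y to its left, z up, the work surface at z = 0. Lengths are in m, angles in rad, forces in N, time in s.
With the tool pointing down it reaches from about 0.375 to 0.9 m from the base axis. Payload 3.1 kg.
Tool frame: the origin (TCP) lies between the finger pads; the fingertips stand robot.tip_extent ahead of it and the grasp point (between the pads) lies 3 mm ahead of it (robot.tip_extent is the distance from the TCP to the fingertips, in m); z points along the fingers, x is the direction in which the jaws open and shut, and the axes are right-handed (so a half turn about z gives the same grasp; the last joint's range is limited). The gripper opens to 87 mm and grips with 3 to 60 N. Pads are 19 mm wide; open, the fingers measure 117 mm over their backs; the gripper's body (75 mm by 190 mm) begins 51 mm behind the grasp point.
Start: joints at [1.028, 0.527, 1.433, -0, 1.181, -0.178], TCP at [0.223, 0.584, 0.245] pointing down, gripper open.
Joint ranges: [-3.08, 3.08], [-0.75, 2.2], [0.22, 2.44], [-1.43, 4.57], [0, 2.65], [-2.85, 2.85]. Speed limits (rad/s): [2.79, 2.79, 3.14, 3.14, 3.14, 3.14].

## Interface

Orientations are given as a unit quaternion [x, y, z, w].
In Python, from rig import robot, cams gives the robot as it stands.
- The arm moves only by the tool carry_out, never from a script. Its argument "steps" is a list of rows, each a list of 3 entries, a list of its own where there are three numbers: the shift along the world's x, y, z in cm, then the turn about the world's z in degrees, then the closure, from 0 (fully open) to 1 (shut). In form: [[[dx, dy, dz], spin, fingers], ...]. A call has 1 to 10 rows; each row shifts and turns the pose as measured when the row begins; what a row does not reach is not made up. A row lasts 1/10 s, in which the tool goes at most 50 mm and 8.59 degrees, less where a joint would pass 70% of its speed; a pose out of reach is approached as far as the arm can. A call with a gripper value outside its range is refused whole. The fingers move at their own pace and stop on an object; "squeeze" is the grip in N (left out, the last holds). Time passes only in rows, so rows that do not move let the fingers close. It gives the time, the measured TCP pose, the force and the opening at its end, in the units of the state.
- robot.get_obs(): the state, without advancing time (a new reading comes with each control period).
- cams.camera(name): name is "side" or "top" or "wrist"; returns a dict with "pixels" (480x640x3 uint8, red, green, blue), "fx", "fy", "cx", "cy" (pixels), "eye" and "rotation" of the camera in the world. Camera axes: x right, y up, looking along -z (the intrinsics and any distortion apply to the point x, -y, -z); pixel columns grow to the right and rows downward; lengths in m; the calibration is good to about 2 mm. A picture is of the moment at which its call begins. There is no depth.
- robot.hand_in(): hands the job in, once; it reports no verdict.
The state is a dict: "time": time; "q": joint angles; "joint_velocities": joint speeds; "joint_torque": joint torques, N m; "position": TCP position; "tool_rot": TCP orientation; "ft_force": force on the tool from outside, world axes, zero at the start; "moment": the same for the moment, N m; "grip_width": finger opening in m.
Only numpy, scipy, OpenCV 4.12 (cv2) and the standard library are available. Lean on these libraries where they do the work, as an engineer would, in place of code of your own. Each camera call takes 0.05 s, during which the arm holds its last target. There are 200 camera calls.

## Task

Get the steel angle bracket ready for drilling: with the fingers, push it along the jig board until it sits flush against the fence and its far end is up against the side stop. Then flip the red handle of the toggle clamp over past its center so that it snaps shut and locks the bracket there. Only push things: the bracket stays down flat on the board and is not to be lifted, and leave the other things on the bench where they are.

Things in the scene. Friction and masses are not known exactly. Their poses are not given: they have to be found in the camera images.
- jig: Drilling jig screwed to the table: plywood board spanning x -125 to +85 mm, y -125 to +100 mm in its own frame, 18 mm thick (top 18 mm above the table), turned about z by up to 0.3 rad. Origin at table level, under the fence face in line with the clamp; x runs along the fence away from the robot, y from the bracket's side to the clamp's side, z up. A toggle clamp is screwed on at x = 0 behind the fence.
- fence (a point): Middle of the fence face's top edge, at (0, 0, 32) mm in the jig's frame, same axes. The aluminium fence lies along jig x from -60 to +70 mm, 12 mm thick, 14 mm above the board; its face, the plane y = 0, looks to jig -y.
- side_stop (a point): Middle of the side stop's face at its top edge, at (55, -26, 32) mm in the jig's frame, same axes. The aluminium stop spans y -46 to -6 mm and stands 14 mm above the board; its face, the plane x = +55 mm, looks to jig -x, towards the robot.
- jig_corner (a point): Inner corner at board-top level where the planes of the fence face and of the side stop's face meet: at (55, 0, 18) mm in the jig's frame, same axes. The bracket's corner belongs here.
- guide_ear (a point): Front edge, top, of one of the two aluminium drill-guide ears (26 mm wide, at x = -36 and +36 mm in the jig's frame) that overhang the fence face by 22 mm towards jig -y, 14 to 22 mm above the board, with a 5 mm high steel bushing on each. The bracket's 5 mm thick flat leg slides in under them.
- bracket: Loose galvanised steel angle, 110 mm long (x), about 0.34 kg, on the jig board; the same sort lie finished in a tray. Flat leg 110 x 50 x 5 mm, upright leg 5 mm thick and 40 mm high over all along its -y edge. Origin: centre of the flat leg's underside; z up. Home it lies at (0, -25, 18) mm in the jig's frame, axes parallel; it starts 15-55 mm off in -x, 20-50 mm off in -y, turned up to 0.2 rad.
- bracket_upright (a point): Middle of the upright leg's outer face, which looks away from the fence: at (0, -25, 20) mm in the bracket's frame. The centre of mass lies 9 mm from the bracket's origin towards this leg.
- bracket_corner (a point): The corner of the flat leg, at its underside, that belongs in the jig's corner: at (55, 25, 0) mm in the bracket's frame.
- bracket_near (a point): The other corner of the flat leg's fence-side edge, at its underside: at (-55, 25, 0) mm in the bracket's frame. Home, it touches the fence face.
- clamp_handle (a joint): Angle of the red clamp handle, rad, about an axis along jig x: 0 = open at its rest stop (leans 56 degrees back from vertical, to jig +y), 1.08 = dead centre, 1.15 = locked at its stop (leans 10 degrees past vertical, to jig -y). Beyond about 0.84 the foot squeezes the bracket and it resists with up to 0.2 N m (2-3 N at the tip); past centre it snaps to its stop. Let go short of centre it springs back.
- handle_pivot (a point): The handle's pivot on the clamp base: at (0, 54, 38) mm in the jig's frame (fixed to the jig, same axes). The handle swings in the jig's plane x = 0.
- handle_tip (a point): Centre of the round end of the handle's red grip, 88 mm from the pivot on the handle's centre line. The grip is a round bar 17 mm thick from 36 to 88 mm, ending in a half-ball. Open, this point lies 73 mm behind the pivot (jig +y) and 87 mm above the table, with free space behind and below; locked, 15 mm in front of the pivot (jig -y) and 125 mm above the table.
- clamp_arm: Steel arm of the toggle clamp, linked to the handle, carrying the spindle. Origin at its pivot, 16 mm behind the fence face (jig +y) and 44 mm above the table. Open, it slants up 55 degrees over the bracket's place, its top about 90 mm above the table; locked, it lies level.
- clamp_foot (a point): Centre of the underside of the spindle's black rubber foot, 15 mm across. Open, it hangs about 46 mm above the board, clear of the bracket; locked, it presses on the flat leg 26 mm from the fence with about 13 N.
- mustard: Bystander: yellow bottle, 52 mm across, 165 mm tall, standing to the left on the table. Origin at the centre of its underside.
- ketchup: Bystander: red bottle with a paper label, 62 mm across, 180 mm tall, standing to the left on the table. Origin at the centre of its underside.
- cup: Bystander: white cup, 80 mm across, 95 mm tall, standing on the table on the right side of the jig (jig -y). Origin at the centre of its underside.
- tape: Bystander: yellow tape measure, 70 x 34 x 62 mm high, standing on the table on the jig's robot side, beside the board. Origin at the centre of its underside.
- drill: Bystander: red cordless drill standing on its battery, 204 mm tall and about 190 mm long, to the right on the table. Origin at the centre of its underside.
- bit_block: Bystander: orange block 24 x 46 x 24 mm holding three upright drill bits, 62 mm tall over all, standing on the jig board behind the fence, beside the clamp. Origin at the centre of its underside.
Mind the look-alikes: they are no part of the job. Of the things like the bracket, leave any that is turquoise; of the rest the larger one is meant.

How it is judged:
On the way, in this order (a step that is already met when the one before it is completed fails the run):
1. the bracket is home: flush against the fence and up against the side stop (within 2 mm), while the clamp is still open (y of bracket_corner in the frame of jig_corner between -0.002 and 0.002 m and y of bracket_near in the frame of jig_corner between -0.002 and 0.002 m and x of bracket_corner in the frame of jig_corner between -0.002 and 0.002 m and value of joint clamp_handle below 0.6 rad), for 0.2 s.
2. the clamp handle has been flipped past center to its locked stop (value of joint clamp_handle above 1.115 rad), for 0.2 s.
At the end, for the whole second after the job is handed in: The clamp handle is at its locked stop (joint above 1.115 rad) and its foot presses on the bracket with more than 8 N; the bracket lies flat and still on the board with both corners of its fence-side edge within 2 mm of the fence face and its end within 2 mm of the side stop (y of bracket_corner in the frame of jig_corner between -0.002 and 0.002 m and y of bracket_near in the frame of jig_corner between -0.002 and 0.002 m and x of bracket_corner in the frame of jig_corner between -0.002 and 0.002 m and value of joint clamp_handle above 1.115 rad and contact force between clamp_arm and bracket above 8 N and height (world z) of bracket below 0.021 m and angle between bracket's own z axis and vertical below 0.05 rad and linear speed of bracket below 0.01 m/s); the robot touches nothing.
It fails at once if the bracket is lifted off the board (more than 8 mm) or tipped up (more than 0.25 rad) (height (world z) of bracket above 0.026 m or angle between bracket's own z axis and vertical above 0.25 rad).
It fails at once if another thing on the bench is moved more than 15 mm or tipped over (distance of any of mustard, ketchup, cup, tape, drill, bit_block from where it was at the start of the episode above 0.015 m or angle between any of mustard, ketchup, cup, tape, drill, bit_block's own z axis and vertical above 0.35 rad).
It also fails if it takes over 64 s, if anything falls off the work surface, if the arm or the gripper's body presses on something with over 40 N, if the wrist force passes 120 N, or if a joint passes its speed limit or range.

## Working session

There is one attempt and no reset: what is moved stays moved. The work goes in short steps, Python scripts to look and compute and a tool call to move; the robot and the scene stay as the last step left them, time stands still between calls to the robot, and variables do not carry over. Pictures are saved under pics/ and viewed, about 8 in all and at most 12, crops included, and the job is handed in when it is done.

Besides the shell and the picture viewer there is one more tool, called after ">>>" as a command line: name --argument value ..., lists and objects as JSON in quotes. carry_out: Moves the arm, as the interface text tells. Its arguments: {"type":"object","properties":{"steps":{"type":"array"},"squeeze":{"type":"number"}},"required":["steps"]}

```bash
mkdir -p pics; ls
cat > h.py <<'E'
import numpy as np, cv2
from rig import robot, cams
def snap(n,f=None):
    c=cams.camera(n)
    if f: cv2.imwrite('pics/'+f,c['pixels'][:,:,::-1])
    return c
def ray(c,u,v):
    d=np.array([(u-c['cx'])/c['fx'],-(v-c['cy'])/c['fy'],-1.0])
    return np.array(c['eye']),np.array(c['rotation'])@d
def onz(c,u,v,z):
    e,d=ray(c,u,v); return e+d*(z-e[2])/d[2]
def proj(c,p):
    q=np.array(c['rotation']).T@(np.array(p)-c['eye']); return np.array([c['cx']-c['fx']*q[0]/q[2],c['cy']+c['fy']*q[1]/q[2]])
E
python3 - <<'E'
from h import *
for n in('top','side'):
    c=snap(n,n+'0.png'); print(n,{k:v for k,v in c.items() if k!='pixels'})
print(robot.get_obs(), robot.tip_extent)
E
```

```text
pics
top {'fx': 514.22890693736, 'fy': 514.22890693736, 'cx': 324.52237466612394, 'cy': 235.4984729011191, 'eye': array([0.45696568, 0.02229269, 1.43135673]), 'rotation': array([ 0.03153498, -0.02502266, -0.70338404,  0.70966915])}
side {'fx': 458.89757715636966, 'fy': 458.89757715636966, 'cx': 321.577404210868, 'cy': 242.08504017972547, 'eye': array([ 0.37331585, -0.78200795,  0.8303011 ]), 'rotation': array([ 0.40738137, -0.03818597, -0.10004874,  0.90695783])}
{'time': 0.1, 'q': array([ 1.02752295e+00,  5.28387673e-01,  1.43374050e+00, -1.79320279e-05,
        1.18139963e+00, -1.78514064e-01]), 'joint_velocities': array([-0.0005701 , -0.00247803, -0.00157645, -0.00010197,  0.00336163,
        0.0002435 ]), 'joint_torque': array([ 9.57651264e-05, -4.40984881e+01, -1.77149159e+01,  6.34481013e-02,
        5.32611029e-02, -6.21454410e-05]), 'position': array([0.22262251, 0.58336438, 0.24367126]), 'tool_rot': array([ 8.23625161e-01,  5.67133721e-01, -8.78277156e-04,  4.06068289e-04]), 'ft_force': array([0.53812458, 0.445872  , 0.76626302]), 'moment': array([-0.04408961,  0.00078008,  0.02007763]), 'grip_width': 0.08713103022637288} 0.022
```

Rotation is a quaternion; I'll convert it.

Run:
```python
s=open('h.py').read()
s=s.replace("    if f:","    c['rotation']=R.from_quat(c['rotation']).as_matrix()\n    if f:").replace("from rig","from scipy.spatial.transform import Rotation as R\nfrom rig")
open('h.py','w').write(s)
```

```text
(no output)
```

View pics/top0.png

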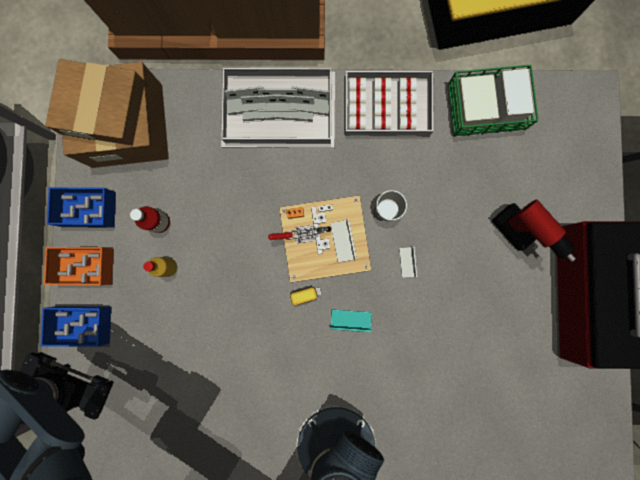

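View pics/side0.png

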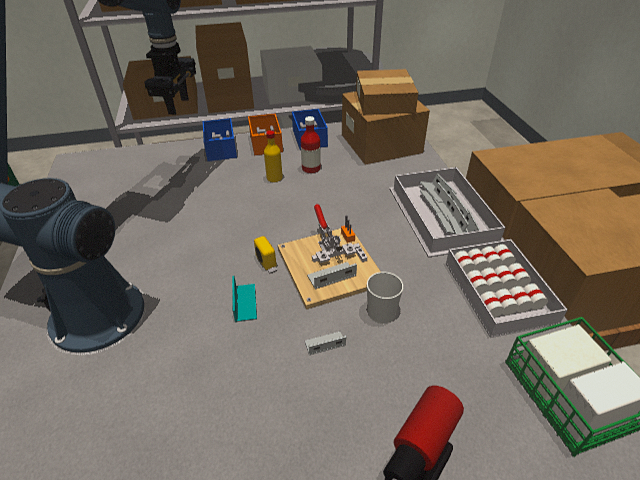

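The top view shows the jig board at about (325,238) with the bracket on it at (343,242). The red handle's tip is near (272,237). The small grey look-alike at (408,262) and the turquoise one at (350,320) are not part of the job. Next I'll measure the board outline.

Run:
```python
from h import *
c=snap('top'); im=c['pixels']; hsv=cv2.cvtColor(im,cv2.COLOR_RGB2HSV)
roi=np.zeros(im.shape[:2],np.uint8); roi[185:290,265:385]=1
m=(cv2.inRange(hsv,(10,50,120),(25,160,255))>0)&(roi>0)
p=np.argwhere(m)[:,::-1].astype(np.float32)
r=cv2.minAreaRect(p); print(r)
b=cv2.boxPoints(r); w=np.array([onz(c,u,v,.018)[:2] for u,v in b]); print(b,w.round(4)); print([np.linalg.norm(w[i]-w[i-1]).round(4) for i in range(4)])
x0,y0=255,175
cr=cv2.resize(im[175:315,255:425],None,fx=4.5,fy=4.2,interpolation=cv2.INTER_CUBIC)
cv2.imwrite('pics/topc.png',cr[:,:,::-1])
```

```text
((324.7779235839844, 238.43736267089844), (77.06486511230469, 82.725830078125), 81.52884674072266)
[[278.19    206.41855]
 [360.0133  194.23209]
 [371.36584 270.45618]
 [289.54254 282.64264]] [[ 0.65    0.165 ]
 [ 0.6859 -0.0615]
 [ 0.4752 -0.0934]
 [ 0.4399  0.1305]]
[np.float64(0.213), np.float64(0.2294), np.float64(0.2131), np.float64(0.2266)]
```

View pics/topc.png

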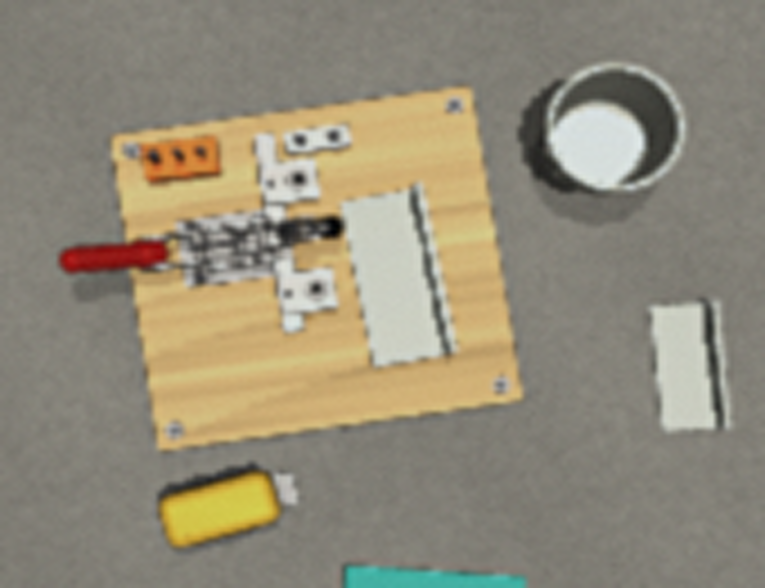

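The board measures 213 x 228 mm against 210 x 225 given, so the fit is good. Jig yaw is about 0.155 rad. Now I'll bring the wrist camera over the jig.

>>> carry_out --steps '[[[2.2,-4.3,0.7],-6,0],[[2.2,-4.3,0.7],-6,0],[[2.2,-4.3,0.7],-6,0],[[2.2,-4.3,0.7],-6,0],[[2.2,-4.3,0.7],-6,0],[[2.2,-4.3,0.7],-6,0],[[2.2,-4.3,0.7],-6,0],[[2.2,-4.3,0.7],-6,0],[[2.2,-4.3,0.7],-6,0],[[2.2,-4.3,0.7],-6,0]]'

```text
time: 1.15
position: [0.4417, 0.1447, 0.3122]
tool_rot: [0.998, 0.064, -0.001, -0.001]
ft_force: [0.6, 0.2, 0.2]
grip_width: 0.0873
```

>>> carry_out --steps '[[[1.2,-4,0.5],1.5,0],[[1.2,-4,0.5],0,0],[[1.2,-4,0.5],0,0],[[0,0,0],0,0],[[0,0,0],0,0]]'

```text
time: 1.65
position: [0.4818, 0.0131, 0.3283]
tool_rot: [0.997, 0.072, 0.0, 0.0]
ft_force: [0.4, -0.0, -0.2]
grip_width: 0.0875
```

Run:
```python
from h import *
c=snap('wrist','w1.png'); print({k:v for k,v in c.items() if k!='pixels'}); o=robot.get_obs(); print(o['position'],o['tool_rot'])
t=snap('top')
for n,u,v,z in [('cup',391,203,.095),('block',295,212,.042),('tape',303,296,.062)]: print(n,onz(t,u,v,z))
```

```text
{'fx': 380.3224768378779, 'fy': 380.3224768378779, 'cx': 324.1804983692448, 'cy': 240.79407595171378, 'eye': array([0.47252488, 0.0777749 , 0.46772263]), 'rotation': array([[ 0.98962763, -0.13889412, -0.03668202],
       [ 0.14364812,  0.95950058,  0.24233004],
       [ 0.0015382 , -0.24508581,  0.96950017]])}
[0.48199627 0.01328134 0.32837123] [9.97376674e-01 7.23779054e-02 7.58336268e-04 7.96187882e-04]
cup [ 0.65087798 -0.13810796  0.095     ]
block [0.63178432 0.11656793 0.042     ]
tape [0.40552549 0.09091926 0.062     ]
```

View pics/w1.png

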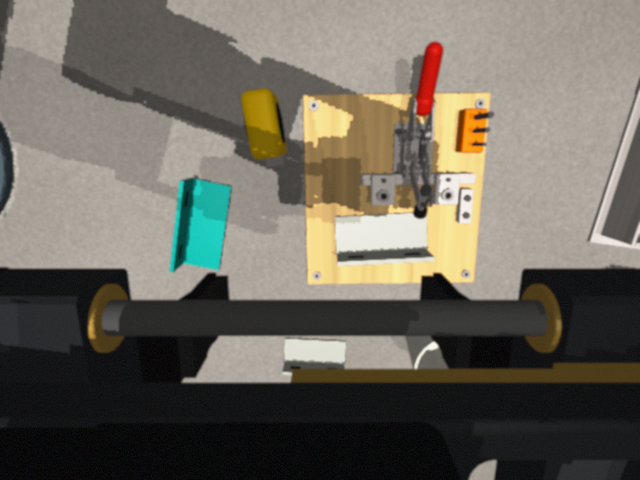

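The wrist view shows the whole jig, with world x to the right and y up. The bracket's flat leg spans about (336-430, 213-262). The fence is at about v=180, the side stop at (465,205) and the handle tip at (435,48). I'll zoom in for exact corners.

Run:
```python
from h import *
im=cv2.imread('pics/w1.png')
cv2.imwrite('pics/w1c.png',cv2.resize(im[85:290,298:498],None,fx=2.9,fy=2.9,interpolation=cv2.INTER_CUBIC))
```

```text
(no output)
```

View pics/w1c.png

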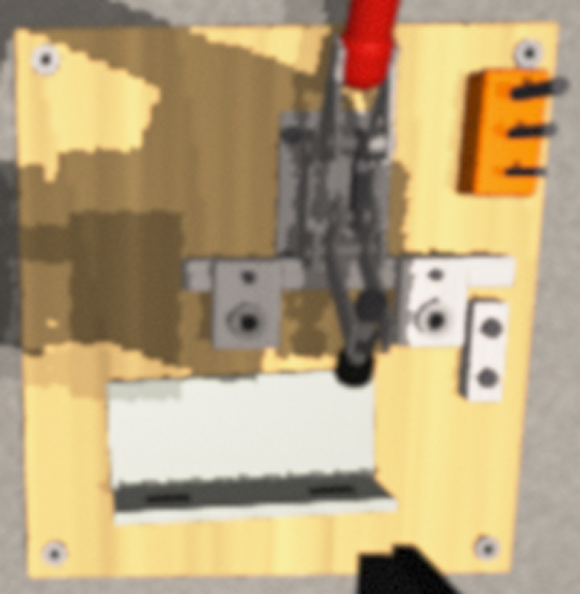

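```bash
cat >> h.py <<'E'
def jig(o,yaw): # world->jig xy
    c,s=np.cos(yaw),np.sin(yaw); Rm=np.array([[c,s],[-s,c]])
    return lambda p: Rm@(np.array(p)[:2]-o)
E
python3 - <<'E'
from h import *
c=snap('wrist')
P=lambda u,v,z: onz(c,298+(u-.5)/2.9,85+(v-.5)/2.9,z)[:2]
bd=[P(14,28,.018),P(558,22,.018),P(512,571,.018),P(28,577,.018)]
print(np.round(bd,4)); print([np.linalg.norm(bd[i]-bd[i-1]).round(4) for i in range(4)])
loc=np.array([[-.125,.1],[.085,.1],[.085,-.125],[-.125,-.125]])
B=np.array(bd); A=loc-loc.mean(0); Bc=B-B.mean(0)
yaw=np.arctan2((A[:,0]*Bc[:,1]-A[:,1]*Bc[:,0]).sum(),(A*Bc).sum())
cc,s=np.cos(yaw),np.sin(yaw); Rm=np.array([[cc,-s],[s,cc]]); o=B.mean(0)-Rm@loc.mean(0)
print('yaw',yaw,'o',o,'res',(B-(loc@Rm.T+o)).round(4))
j=jig(o,yaw)
for n,u,v,z in [('fenceL',183,288,.032),('fenceR',513,284,.032),('stop a',472,302,.032),('stop b',467,396,.032),('fl TL',108,381,.023),('fl TR',375,371,.023),('up L',116,522,.058),('up R',395,507,.058),('upbaseL',116,490,.023),('tip',(434.5-298)*2.9,(48-85)*2.9,.087)]:
    p=P(u,v,z); print(n,p.round(4),(j(p)*1000).round(1))
print(j([.651,-.138])*1000,j([.4055,.091])*1000)
E
```

```text
[[ 0.4415  0.1288]
 [ 0.6474  0.1614]
 [ 0.6839 -0.0587]
 [ 0.4771 -0.0918]]
[np.float64(0.2235), np.float64(0.2084), np.float64(0.2231), np.float64(0.2095)]
yaw 0.1603286333427404 o [0.58022909 0.05045468] res [[ 0.0007 -0.0004]
 [-0.0008 -0.0013]
 [-0.0002  0.0007]
 [ 0.0003  0.0011]]
fenceL [0.5208 0.0418] [-60.    0.9]
fenceR [0.6488 0.0622] [69.6  0.7]
stop a [0.6345 0.053 ] [54.  -6.2]
stop b [0.6413 0.0159] [ 54.8 -43.9]
fl TL [ 0.4979 -0.0008] [-89.5 -37.4]
fl TR [0.6052 0.0192] [ 19.6 -34.8]
up L [ 0.5075 -0.0491] [-87.7 -86.7]
up R [ 0.6137 -0.0273] [ 20.7 -82.1]
upbaseL [ 0.5083 -0.0462] [-86.4 -83.9]
tip [0.5602 0.1786] [  0.6 129.7]
[  39.77785841 -197.33578107] [-166.01540972   67.9195314 ]
```

The pose fit is consistent: the fence comes out at y≈0.8 mm, the stop at x≈54.4 mm and the handle tip at (0.6, 130). The jig origin is at (0.5802, 0.0505) with yaw 0.160. The bracket needs about +35 mm in x and +36 mm in y. I'll approach from behind the upright with the fingers half open and the jaw axis along the fence.

>>> carry_out --steps '[[[1.7,-1.5,-3],0.9,0.35],[[1.7,-1.5,-3],0,0.35],[[1.7,-1.5,-3],0,0.35],[[1.7,-1.5,-3],0,0.35],[[1.5,-1.4,-3],0,0.35],[[0,0,-2.5],0,0.35],[[0,0,0],0,0.35]]'

```text
time: 2.5
position: [0.566, -0.0492, 0.1485]
tool_rot: [0.996, 0.091, 0.003, -0.0]
ft_force: [-0.0, 0.2, -0.7]
grip_width: 0.0567
```

>>> carry_out --steps '[[[-0.2,-1.2,-1.5],-1.2,0.35],[[0,0,-3.2],0,0.35],[[0,0,-3.2],0,0.35],[[0,0,-2],0,0.35],[[0,0,0],0,0.35],[[0,0,0],0,0.35]]'

```text
time: 3.1
position: [0.5676, -0.0541, 0.054]
tool_rot: [0.996, 0.086, 0.007, 0.001]
ft_force: [-0.9, 0.9, 0.3]
grip_width: 0.0566
```

```bash
cat >> h.py <<'E'
J=jig(np.array([.5802,.0505]),.1603)
def st():
    o=robot.get_obs(); p=o['position']; q=R.from_quat(o['tool_rot']).as_matrix()
    f=o['ft_force']; print('jig',(J(p)*1000).round(1),'z',p[2].round(4),'yawerr deg',np.degrees(np.arctan2(q[1,0],q[0,0])-.1603).round(2),'tilt',np.degrees(np.arccos(-q[2,2])).round(2),'f',f.round(1),'w',o['grip_width'].round(4),'t',o['time'])
E
python3 - <<'E'
from h import *
st()
E
```

```text
Traceback (most recent call last):
  File "h.py", line 22, in st
    f=o['ft_force']; print('jig',(J(p)*1000).round(1),'z',p[2].round(4),'yawerr deg',np.degrees(np.arctan2(q[1,0],q[0,0])-.1603).round(2),'tilt',np.degrees(np.arccos(-q[2,2])).round(2),'f',f.round(1),'w',o['grip_width'].round(4),'t',o['time'])
                                                                                                                                                                                                            ^^^^^^^^^^^^^^^^^^^^^
AttributeError: 'float' object has no attribute 'round'
```

>>> carry_out --steps '[[[0,0,-0.6],-0.7,0.35],[[-0.1,0.5,0],0,0.35],[[-0.1,0.5,0],0,0.35],[[-0.1,0.5,0],0,0.35],[[-0.1,0.5,0],0,0.35],[[0,0,0],0,0.35]]'

```text
time: 3.7
position: [0.5667, -0.0325, 0.0533]
tool_rot: [0.997, 0.081, 0.012, 0.003]
ft_force: [0.5, -0.8, 0.1]
grip_width: 0.0564
```

```bash
sed -i "s/'w',o\['grip_width'\].round(4)/'w',round(o['grip_width'],4)/" h.py
python3 - <<'E'
from h import *
st()
im=snap('top')['pixels'][190:290,270:385]; a=cv2.resize(im,None,fx=3.4,fy=3.4,interpolation=cv2.INTER_CUBIC)
im=snap('wrist')['pixels'][0:340,150:560]; b=cv2.resize(im,(410,340))
cv2.imwrite('pics/c2.png',np.hstack([a,b])[:,:,::-1])
E
```

```text
jig [-26.5 -79.8] z 0.0533 yawerr deg 0.12 tilt 1.45 f [ 0.5 -0.8  0.1] w 0.0564 t 3.7
```

View pics/c2.png

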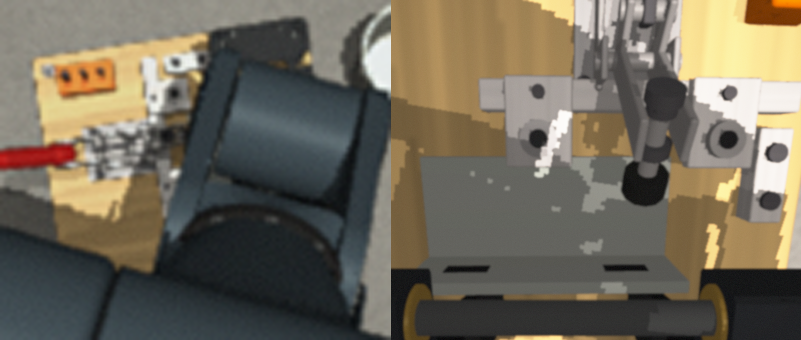

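The wrist view shows the bracket now parallel to the fence, with its leading edge just in front of the guide ears. In the crop that edge runs from (420,157) to about (667,160).

Run:
```python
from h import *
c=snap('wrist')
for n,u,v,z in [('flL',179,157,.023),('flR',426,160,.023),('upL',431-241,294,.058),('upR',690-241,290,.058),('fenceR',800-241,110,.032),('earL',503-241,166,.040),('stop',760-241,130,.032),('stopb',745-241,190,.032)]: print(n,(J(onz(c,u,v,z))*1000).round(1))
```

```text
flL [-88.1 -20.5]
flR [ 19.1 -21.6]
upL [-76.6 -69.2]
upR [ 21.2 -68.4]
fenceR [69.3 -1.3]
earL [-50.3 -23.2]
stop [53.9 -9.1]
stopb [ 50.7 -33.6]
```

>>> carry_out --steps '[[[-0.05,0.3,-0.3],0,0.35],[[-0.05,0.3,-0.3],0,0.35],[[-0.05,0.3,-0.2],0,0.35],[[-0.05,0.3,-0.2],0,0.35],[[0,0,0],0,0.35]]'

```text
time: 4.35
position: [0.5674, -0.0229, 0.0434]
tool_rot: [0.997, 0.081, 0.015, 0.005]
ft_force: [0.1, 0.2, 0.5]
grip_width: 0.0565
```

Run:
```python
from h import *
st()
```

```text
jig [-24.4 -70.4] z 0.0434 yawerr deg 0.09 tilt 1.81 f [0.1 0.2 0.5] w 0.0565 t 4.35
```

>>> carry_out --steps '[[[0.2,-1.5,0],0,0.35],[[0,0,3.5],0,1],[[0,0,3.5],0,1],[[-1.2,0.3,0],-8.5,1],[[-1.2,0.3,0],-8.5,1],[[-1.2,0.3,0],-8.5,1],[[-1.2,0.3,0],-8.5,1],[[-1.2,0.3,0],-8.5,1],[[-1.2,0.3,0],-8.5,1],[[-1.2,0.3,0],-8.5,1]]'

```text
time: 5.35
position: [0.4795, -0.0198, 0.112]
tool_rot: [0.902, -0.432, 0.006, 0.006]
ft_force: [0.4, 0.7, -0.3]
grip_width: 0.0012
```

Run:
```python
from h import *
st()
```

```text
jig [-110.7  -53.3] z 0.112 yawerr deg -60.39 tilt 1.02 f [ 0.4  0.7 -0.3] w 0.0012 t 5.35
```

>>> carry_out --steps '[[[-0.1,0.3,0],-8.5,1],[[-0.1,0.3,0],-8.5,1],[[0,0,0],-8.5,1],[[0,0,0],-4,1],[[0,0,0],0,1]]'

```text
time: 5.85
position: [0.4719, -0.0141, 0.1105]
tool_rot: [0.759, -0.651, -0.001, 0.008]
ft_force: [-0.5, 0.5, -0.2]
grip_width: 0.0005
```

Run:
```python
from h import *
st()
```

```text
jig [-117.2  -46.5] z 0.1105 yawerr deg -90.47 tilt 0.92 f [-0.5  0.5 -0.2] w 0.0005 t 5.85
```

>>> carry_out --steps '[[[0,0,-2.5],0.5,1],[[0,0,-2.5],0,1],[[0,0,-1.5],0,1],[[0,0,0],0,1]]'

```text
time: 6.25
position: [0.4725, -0.0155, 0.0439]
tool_rot: [0.763, -0.646, -0.001, 0.007]
ft_force: [-0.5, 0.2, 0.4]
grip_width: 0.0003
```

Run:
```python
from h import *
st(); snap('wrist','w3.png')
```

```text
jig [-116.9  -48. ] z 0.0439 yawerr deg -89.68 tilt 0.83 f [-0.5  0.2  0.4] w 0.0003 t 6.25
```

View pics/w3.png

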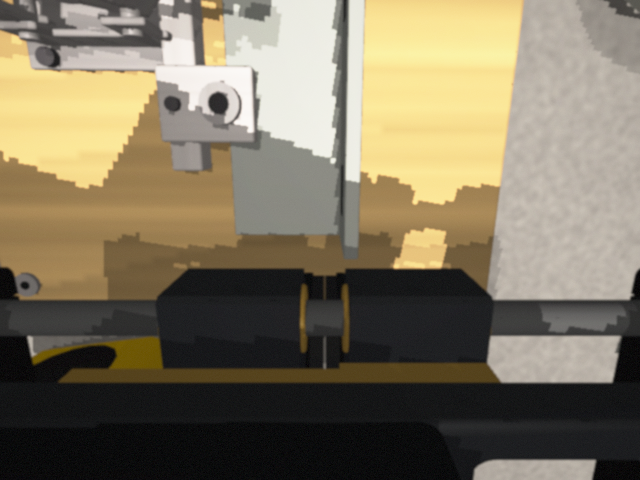

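The bracket's near end faces the closed fingers: its flat leg ends at row 234 (columns 235-340), and the fingers are centred at column 324. Now the x push.

>>> carry_out --steps '[[[0.8,0.13,0],0,1],[[0.8,0.13,0],0,1],[[0.8,0.13,0],0,1],[[0.6,0.1,0],0,1],[[0.5,0.08,0],0,1],[[0.5,0.08,0],0,1],[[0,0,0],0,1]]'

```text
time: 7.0
position: [0.5172, -0.0087, 0.0474]
tool_rot: [0.764, -0.645, 0.001, 0.006]
ft_force: [-0.9, 0.1, -0.5]
grip_width: 0.0004
```

Run:
```python
from h import *
st()
```

```text
jig [-71.7 -48.4] z 0.0474 yawerr deg -89.57 tilt 0.74 f [-0.9  0.1 -0.5] w 0.0004 t 7.0
```

>>> carry_out --steps '[[[-0.1,0,-0.4],0,1],[[0.3,0.05,0],0,1],[[0.2,0.03,0],0,1],[[0.2,0.03,0],0,1],[[0.1,0.02,0],0,1]]'

```text
time: 7.5
position: [0.5212, -0.0071, 0.043]
tool_rot: [0.764, -0.645, -0.002, 0.009]
ft_force: [-2.7, -2.1, 1.7]
grip_width: 0.0002
```

Run:
```python
from h import *
st(); im=snap('wrist','w4.png')
```

```text
jig [-67.5 -47.4] z 0.043 yawerr deg -89.51 tilt 1.01 f [-2.7 -2.1  1.7] w 0.0002 t 7.5
```

>>> carry_out --steps '[[[0.15,0.02,0.05],0,1],[[0.15,0.02,0],0,1]]'

```text
time: 7.75
position: [0.522, -0.0065, 0.0432]
tool_rot: [0.764, -0.645, -0.004, 0.01]
ft_force: [-6.9, -3.1, 3.4]
grip_width: 0.0004
```

Run:
```python
from h import *
st()
```

```text
jig [-66.6 -47. ] z 0.0432 yawerr deg -89.49 tilt 1.25 f [-6.9 -3.1  3.4] w 0.0004 t 7.75
```

>>> carry_out --steps '[[[0.15,0.02,0.05],0,1],[[0.15,0.02,0],0,1]]'

```text
time: 7.95
position: [0.5219, -0.006, 0.0432]
tool_rot: [0.764, -0.645, -0.007, 0.012]
ft_force: [-6.4, -3.0, 3.7]
grip_width: 0.0005
```

Run:
```python
from h import *
st(); im=snap('wrist','w5.png')
```

```text
jig [-66.6 -46.5] z 0.0432 yawerr deg -89.46 tilt 1.63 f [-6.4 -3.   3.7] w 0.0005 t 7.95
```

View pics/w5.png

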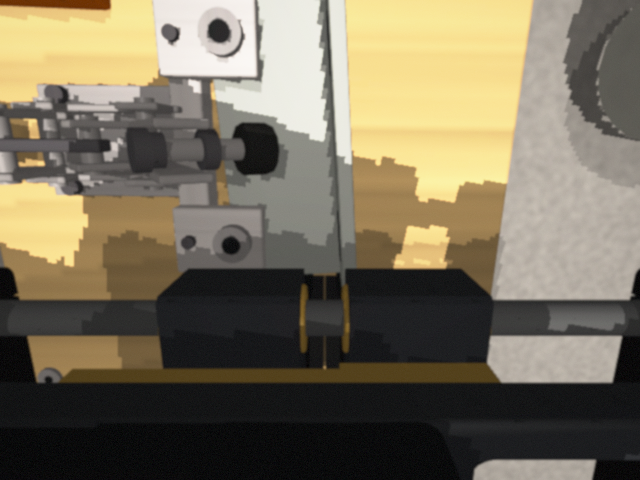

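The bracket has reached the stop: the fingers stalled at about 7 N. It has turned slightly, so I'll back off and square it with the two-finger push from behind the upright.

>>> carry_out --steps '[[[-1.2,-0.2,0],0,1],[[0,0,4],0,1],[[0,0,4],0,1],[[0.6,-1.0,0],8.5,0.35],[[0.8,-0.8,0],8.5,0.35],[[1.0,-0.5,0],8.5,0.35],[[1.0,-0.3,0],8.5,0.35],[[1.0,-0.3,0],8.5,0.35],[[1.0,-0.3,0],8.5,0.35],[[1.0,-0.3,0],8.5,0.35]]'

```text
time: 9.0
position: [0.5927, -0.0449, 0.1299]
tool_rot: [0.985, -0.174, 0.015, 0.004]
ft_force: [0.6, 1.4, 0.2]
grip_width: 0.0484
```

>>> carry_out --steps '[[[1,-0.3,0],8.5,0.35],[[0.8,0,0],8.5,0.35],[[0.4,0,0],8.5,0.35],[[0,0,0],4,0.35],[[0,0,0],0,0.35]]'

```text
time: 9.5
position: [0.6268, -0.0495, 0.1322]
tool_rot: [0.996, 0.086, 0.028, 0.001]
ft_force: [0.3, -0.6, 0.1]
grip_width: 0.0567
```

Run:
```python
from h import *
st(); im=snap('wrist','w6.png')
```

```text
jig [  30.1 -106.2] z 0.1322 yawerr deg 0.73 tilt 3.17 f [ 0.3 -0.6  0.1] w 0.0567 t 9.5
```

View pics/w6.png

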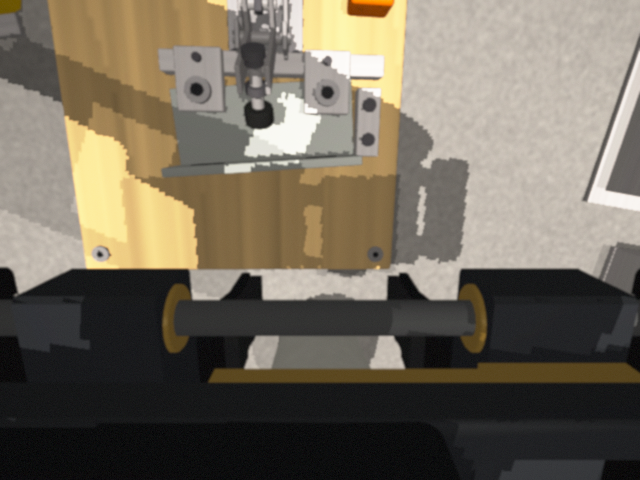

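The bracket's right end is at the side stop (u≈353-357). It is turned about 3° with its near end out from the fence. The tool is about 30 mm too far in +x, so I'll reposition it and check the tilt direction.

Run:
```python
from h import *
c=snap('wrist')
for n,u,v,z in [('flR',353,115,.023),('upR',361,158,.058),('upL',163,171,.058),('flL',173,97,.023),('stop',357,150,.032),('fenceL',160,71,.032),('fenceR',382,77,.032)]: print(n,(J(onz(c,u,v,z))*1000).round(1))
q=R.from_quat(robot.get_obs()['tool_rot']).as_matrix(); print('tool z in jig',J(q[:2,2]+[.5802,.0505]).round(4), 'q', robot.get_obs()['q'].round(3))
```

```text
flR [ 53.5 -23.2]
upR [ 54.2 -48.1]
upL [-53.4 -56. ]
flL [-55.8 -14.6]
stop [ 55.5 -44.3]
fenceL [-59.1  -1.7]
fenceR [68.9 -2.2]
tool z in jig [ 0.0538 -0.005 ] q [-0.264  0.653  1.559  0.023  0.878 -0.45 ]
```

>>> carry_out --steps '[[[-1.7,0.4,0],-0.7,0.35],[[-1.7,0.4,0],0,0.35],[[-1.5,0.3,-1],0,0.35],[[0,0,-2.5],0,0.35],[[0,0,-2.5],0,0.35],[[0,0,-1.5],0,0.35],[[0,0,0],0,0.35]]'

```text
time: 10.3
position: [0.5795, -0.0379, 0.0578]
tool_rot: [0.997, 0.074, 0.034, 0.002]
ft_force: [-0.7, 0.5, -0.0]
grip_width: 0.0569
```

Run:
```python
from h import *
st()
```

```text
jig [-14.8 -87.1] z 0.0578 yawerr deg -0.7 tilt 3.86 f [-0.7  0.5 -0. ] w 0.0569 t 10.3
```

>>> carry_out --steps '[[[-0.1,0.6,-0.4],0.7,0.35],[[-0.1,0.6,-0.3],0,0.35],[[-0.1,0.5,0],0,0.35],[[-0.05,0.3,0],0,0.35],[[-0.05,0.3,0],0,0.35],[[0,0,0],0,0.35]]'

```text
time: 10.9
position: [0.5775, -0.013, 0.0533]
tool_rot: [0.996, 0.08, 0.037, 0.003]
ft_force: [0.5, -0.7, 0.2]
grip_width: 0.0568
```

Run:
```python
from h import *
st()
```

```text
jig [-12.8 -62.2] z 0.0533 yawerr deg 0.03 tilt 4.22 f [ 0.5 -0.7  0.2] w 0.0568 t 10.9
```

>>> carry_out --steps '[[[-0.05,0.2,-0.1],0,0.35],[[0,0.2,0],0,0.35],[[0,0.2,0],0,0.35]]'

```text
time: 11.2
position: [0.5778, -0.0115, 0.0541]
tool_rot: [0.996, 0.08, 0.038, 0.007]
ft_force: [-2.0, -7.5, 2.1]
grip_width: 0.0566
```

Run:
```python
from h import *
st(); im=snap('wrist','w7.png')
```

```text
jig [-12.3 -60.8] z 0.0541 yawerr deg 0.09 tilt 4.38 f [-2.  -7.5  2.1] w 0.0566 t 11.2
```

View pics/w7.png

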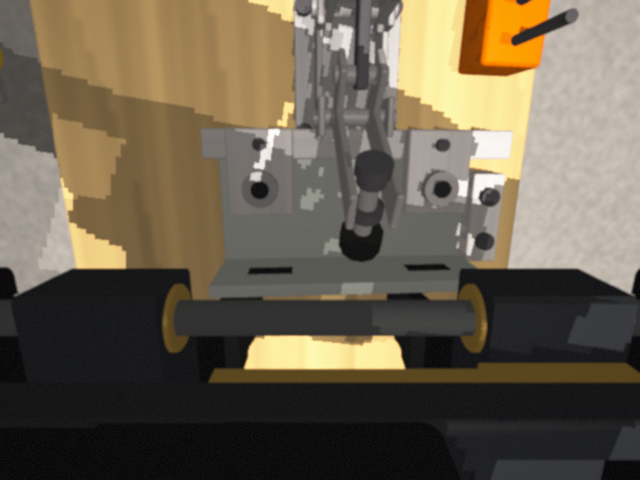

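The bracket looks flush along the fence, stalled at 7.5 N. I'll check the remaining gap in x from its edges.

Run:
```python
from h import *
c=snap('wrist'); g=cv2.cvtColor(c['pixels'],cv2.COLOR_RGB2GRAY)
for v in (215,230,240): print(v,list(g[v,445:485]))
for v in (205,220,235): print(v,list(g[v,210:232]))
for n,u,v,z in [('L',222,200,.023),('L2',223,240,.023),('fenceL',203,157,.032),('fenceR',511,157,.032),('stop',470,190,.032),('stop2',467,250,.032),('R',457,235,.023)]: print(n,(J(onz(c,u,v,z))*1000).round(1))
im=c['pixels'][160:300,380:520]; cv2.imwrite('pics/w7c.png',cv2.resize(im,None,fx=4,fy=4,interpolation=cv2.INTER_CUBIC)[:,:,::-1])
```

```text
215 [np.uint8(100), np.uint8(99), np.uint8(102), np.uint8(100), np.uint8(100), np.uint8(101), np.uint8(99), np.uint8(99), np.uint8(100), np.uint8(101), np.uint8(99), np.uint8(103), np.uint8(101), np.uint8(100), np.uint8(99), np.uint8(99), np.uint8(95), np.uint8(95), np.uint8(95), np.uint8(96), np.uint8(95), np.uint8(93), np.uint8(93), np.uint8(92), np.uint8(95), np.uint8(101), np.uint8(107), np.uint8(110), np.uint8(109), np.uint8(111), np.uint8(108), np.uint8(109), np.uint8(108), np.uint8(109), np.uint8(108), np.uint8(106), np.uint8(107), np.uint8(108), np.uint8(109), np.uint8(113)]
230 [np.uint8(99), np.uint8(101), np.uint8(100), np.uint8(100), np.uint8(103), np.uint8(101), np.uint8(100), np.uint8(102), np.uint8(100), np.uint8(101), np.uint8(111), np.uint8(147), np.uint8(185), np.uint8(203), np.uint8(184), np.uint8(138), np.uint8(112), np.uint8(105), np.uint8(106), np.uint8(102), np.uint8(102), np.uint8(99), np.uint8(96), np.uint8(101), np.uint8(104), np.uint8(109), np.uint8(108), np.uint8(111), np.uint8(108), np.uint8(108), np.uint8(109), np.uint8(108), np.uint8(106), np.uint8(105)
[... 1108 characters left out ...]
3), np.uint8(101), np.uint8(102), np.uint8(100), np.uint8(99), np.uint8(98), np.uint8(100), np.uint8(99), np.uint8(101), np.uint8(102), np.uint8(104), np.uint8(104), np.uint8(103), np.uint8(103), np.uint8(103), np.uint8(103), np.uint8(105)]
235 [np.uint8(104), np.uint8(104), np.uint8(105), np.uint8(104), np.uint8(105), np.uint8(104), np.uint8(101), np.uint8(102), np.uint8(102), np.uint8(101), np.uint8(100), np.uint8(99), np.uint8(99), np.uint8(99), np.uint8(100), np.uint8(102), np.uint8(103), np.uint8(104), np.uint8(101), np.uint8(102), np.uint8(101), np.uint8(102)]
L [-54.8 -19.6]
L2 [-55.6 -37.8]
fenceL [-59.4  -0.7]
fenceR [69.7 -0.9]
stop [ 53.1 -14.9]
stop2 [ 54.5 -42.1]
R [ 53.2 -37.4]
```

View pics/w7c.png

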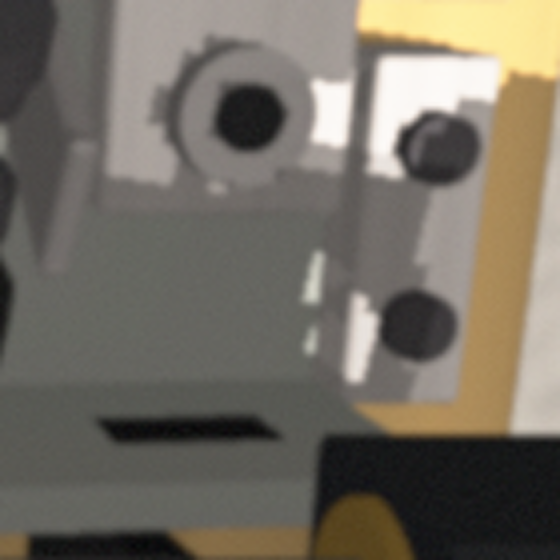

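Run:
```python
from h import *
c=snap('wrist'); 
for v in (210,220,244): print(v,[(450+i,*map(int,p)) for i,p in enumerate(c['pixels'][v,450:474:2])])
def W(x,y,z): 
    s,k=np.sin(.1603),np.cos(.1603); return [.5802+x*k-y*s,.0505+x*s+y*k,z]
for x,y,z in [(.055,-.02,.032),(.055,-.02,.023),(.055,-.02,.018),(.055,-.04,.032),(.055,-.04,.023),(-.055,-.02,.023)]: print(x,y,z,proj(c,W(x,y,z)).round(1))
```

```text
210 [(450, 110, 105, 102), (451, 109, 105, 102), (452, 110, 106, 103), (453, 110, 105, 102), (454, 114, 108, 106), (455, 114, 109, 105), (456, 114, 109, 106), (457, 108, 102, 99), (458, 98, 93, 90), (459, 97, 92, 91), (460, 101, 97, 93), (461, 110, 105, 103)]
220 [(450, 101, 101, 96), (451, 101, 102, 96), (452, 101, 101, 95), (453, 100, 100, 96), (454, 100, 99, 95), (455, 99, 98, 93), (456, 98, 95, 89), (457, 99, 94, 92), (458, 96, 92, 89), (459, 98, 93, 90), (460, 107, 102, 98), (461, 113, 109, 105)]
244 [(450, 103, 102, 96), (451, 101, 102, 95), (452, 100, 101, 95), (453, 125, 127, 119), (454, 164, 164, 154), (455, 112, 108, 104), (456, 110, 106, 103), (457, 109, 104, 102), (458, 141, 135, 130), (459, 214, 204, 197), (460, 231, 225, 220), (461, 226, 218, 210)]
0.055 -0.02 0.032 [473.2 201.5]
0.055 -0.02 0.023 [464.3 198.4]
0.055 -0.02 0.018 [459.8 196.7]
0.055 -0.04 0.032 [468.5 245.5]
0.055 -0.04 0.023 [460.2 240.3]
-0.055 -0.02 0.023 [221.6 200.8]
```

No board shows between the leg and the stop. The edge-to-edge offset is about 8 px and 8.6 px is expected when flush, so the x gap is under 1 mm. I'll press once more in y, then retreat and check from above.

>>> carry_out --steps '[[[0,0.25,-0.1],0,0.35],[[0,0.25,0],0,0.35]]'

```text
time: 11.55
position: [0.5778, -0.0114, 0.0542]
tool_rot: [0.996, 0.08, 0.038, 0.009]
ft_force: [-1.8, -7.4, 1.9]
grip_width: 0.0565
```

Run:
```python
from h import *
st()
```

```text
jig [-12.3 -60.7] z 0.0542 yawerr deg 0.08 tilt 4.44 f [-1.8 -7.4  1.9] w 0.0565 t 11.55
```

>>> carry_out --steps '[[[0.1,-1.0,0],0,0.35],[[0.2,-1.5,0],0,0.35],[[0,0,3],0,0.35],[[-0.5,0,4],0,0.35],[[-0.5,0,4],0,0.35],[[0,0,4],0,0.35],[[0,0,0],0,0.35]]'

```text
time: 12.25
position: [0.5715, -0.0427, 0.208]
tool_rot: [0.996, 0.078, 0.038, 0.008]
ft_force: [0.7, -0.1, -0.0]
grip_width: 0.0564
```

Run:
```python
from h import *
st(); c=snap('wrist','w8.png')
def W(x,y,z): 
    s,k=np.sin(.1603),np.cos(.1603); return [.5802+x*k-y*s,.0505+x*s+y*k,z]
for x,y,z in [(-.055,-.05,.058),(.055,-.05,.058),(-.055,0,.023),(.055,-.02,.023),(.055,-.02,.032),(-.06,0,.032),(.07,0,.032)]: print(x,y,z,proj(c,W(x,y,z)).round(1))
p=proj(c,W(0,-.025,.023)).astype(int); print(p); y0,x0=max(p[1]-85,0),p[0]-110
cv2.imwrite('pics/w8c.png',cv2.resize(c['pixels'][y0:y0+170,x0:x0+220],None,fx=3.5,fy=3.5,interpolation=cv2.INTER_CUBIC)[:,:,::-1]); print(x0,y0)
```

```text
jig [-23.5 -90.6] z 0.208 yawerr deg -0.22 tilt 4.41 f [ 0.7 -0.1 -0. ] w 0.0564 t 12.25
-0.055 -0.05 0.058 [266.2 174.7]
0.055 -0.05 0.058 [411.6 173.1]
-0.055 0 0.023 [266.7 106.9]
0.055 -0.02 0.023 [401.3 132.6]
0.055 -0.02 0.032 [404.3 132.5]
-0.06 0 0.032 [259.3 106. ]
0.07 0 0.032 [424.1 106.4]
[335 139]
225 54
```

View pics/w8c.png

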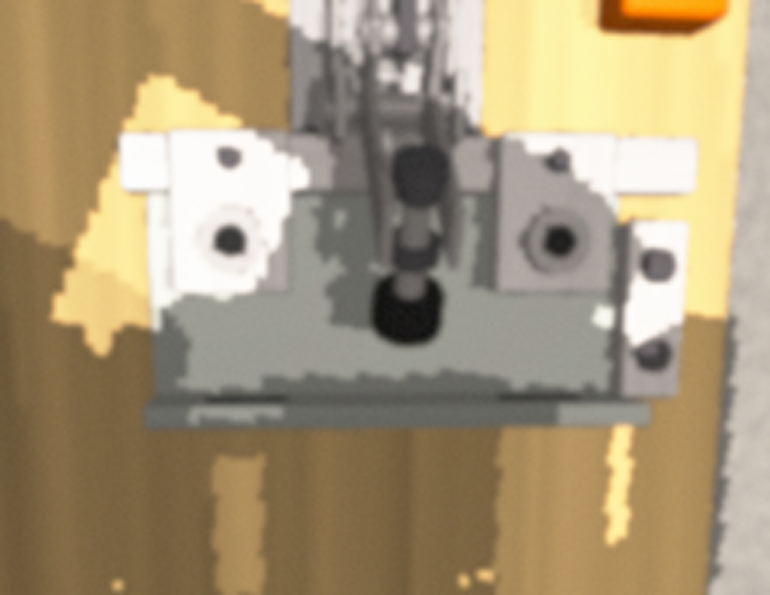

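The bracket is home. Relative to the predicted home outline, the upright, fence and stop edges all match with one common 7 px (crop) shift, and the remaining gaps are under 1 mm. Now I'll go over to the back of the handle with the fingers shut.

>>> carry_out --steps '[[[-0.3,4.5,0],0,1],[[-0.3,4.5,0],0,1],[[-0.3,4.5,0],0,1],[[-0.3,4.5,0],0,1],[[-0.3,4.5,0],0,1],[[-0.3,3.5,0],0,1],[[0,0,0],0,1],[[0,0,0],0,1]]'

```text
time: 13.1
position: [0.548, 0.2207, 0.1949]
tool_rot: [0.997, 0.074, 0.028, 0.007]
ft_force: [-0.2, -0.2, -0.6]
grip_width: 0.0034
```

Run:
```python
from h import *
st()
```

```text
jig [ -4.6 173.2] z 0.1949 yawerr deg -0.68 tilt 3.35 f [-0.2 -0.2 -0.6] w 0.0034 t 13.1
```

>>> carry_out --steps '[[[0.4,0,-3.5],0.7,1],[[0,0,-3.5],0,1],[[0,0,-3.5],0,1],[[0,0,0],0,1]]'

```text
time: 13.5
position: [0.5532, 0.2151, 0.0856]
tool_rot: [0.997, 0.078, 0.028, 0.008]
ft_force: [-0.9, -1.0, -0.7]
grip_width: 0.0003
```

Run:
```python
from h import *
st()
c=snap('side'); im=c['pixels'][130:300,250:420]
w=snap('wrist')['pixels'][:340]
cv2.imwrite('pics/h1.png',np.hstack([cv2.resize(im,(340,340),interpolation=cv2.INTER_CUBIC),cv2.resize(w,(460,340))[:, :460]])[:,:,::-1])
```

```text
jig [ -0.4 166.8] z 0.0856 yawerr deg -0.23 tilt 3.34 f [-0.9 -1.  -0.7] w 0.0003 t 13.5
```

The picture limit is reached, so I continue by numbers. I'll push the handle along its arc, rising gradually.

>>> carry_out --steps '[[[0.2,-1.2,0],0,1],[[0.2,-1.2,0.2],0,1],[[0.2,-1.2,0.4],0,1],[[0.2,-1.2,0.5],0,1],[[0.2,-1.2,0.5],0,1]]'

```text
time: 14.1
position: [0.5705, 0.1687, 0.1219]
tool_rot: [0.997, 0.071, 0.043, -0.008]
ft_force: [-0.2, 0.4, 0.2]
grip_width: 0.0005
```

```bash
cat >> h.py <<'E'
def red():
    c=snap('side'); h=cv2.cvtColor(c['pixels'],cv2.COLOR_RGB2HSV)
    m=cv2.inRange(h,(0,150,60),(6,255,255))|cv2.inRange(h,(174,150,60),(180,255,255))
    n,l,s,ce=cv2.connectedComponentsWithStats(m)
    print('red blobs',[(s[i].tolist(),ce[i].round(1).tolist()) for i in range(1,n) if s[i,4]>15 and 250<ce[i][0]<420 and 150<ce[i][1]<300])
    k,sn=np.cos(.1603),np.sin(.1603); W=lambda x,y,z:[.5802+x*k-y*sn,.0505+x*sn+y*k,z]
    for a in (56,-6,-10):
        t=np.radians(a); print(a,[proj(c,W(0,.054+r*np.sin(t),.038+r*np.cos(t))).round(1).tolist() for r in(.036,.092)])
E
python3 - <<'E'
from h import *
st(); red()
E
```

```text
jig [  9.3 118.3] z 0.1219 yawerr deg -1.11 tilt 5.02 f [-0.2  0.4  0.2] w 0.0005 t 14.1
red blobs [([318, 202, 11, 27, 155], [322.7, 215.1])]
56 [[323.1, 224.8], [316.5, 205.4]]
-6 [[327.8, 227.8], [328.6, 211.9]]
-10 [[328.2, 228.4], [329.6, 213.7]]
```

>>> carry_out --steps '[[[-0.9,-0.3,-0.5],1,1],[[0,-0.4,-0.2],0,1],[[0,0,0],0,1]]'

```text
time: 14.45
position: [0.5631, 0.1562, 0.1172]
tool_rot: [0.996, 0.078, 0.046, -0.007]
ft_force: [-0.5, -0.5, 0.1]
grip_width: 0.0003
```

```bash
sed -i 's/(56,-6,-10)/(56,30,20,10,-6,-10)/' h.py
python3 - <<'E'
from h import *
st(); red()
E
```

```text
jig [ -0.  107.1] z 0.1172 yawerr deg -0.25 tilt 5.29 f [-0.5 -0.5  0.1] w 0.0003 t 14.45
red blobs [([319, 203, 10, 26, 154], [323.6, 215.3])]
56 [[323.1, 224.8], [316.5, 205.4]]
30 [[324.7, 224.2], [320.5, 203.3]]
20 [[325.5, 224.7], [322.6, 204.3]]
10 [[326.4, 225.6], [324.8, 206.4]]
-6 [[327.8, 227.8], [328.6, 211.9]]
-10 [[328.2, 228.4], [329.6, 213.7]]
```

>>> carry_out --steps '[[[0.05,-0.7,-0.1],0,1],[[0.05,-0.7,-0.1],0,1],[[0.05,-0.7,0],0,1],[[0,0,0],0,1]]'

```text
time: 14.9
position: [0.5643, 0.134, 0.1134]
tool_rot: [0.996, 0.078, 0.044, -0.008]
ft_force: [0.6, 2.2, 2.0]
grip_width: -0.0
```

Run:
```python
from h import *
st(); red()
```

```text
jig [-2.4 85. ] z 0.1134 yawerr deg -0.25 tilt 5.15 f [0.6 2.2 2. ] w -0.0 t 14.9
red blobs [([322, 206, 8, 24, 144], [325.6, 217.3])]
56 [[323.1, 224.8], [316.5, 205.4]]
30 [[324.7, 224.2], [320.5, 203.3]]
20 [[325.5, 224.7], [322.6, 204.3]]
10 [[326.4, 225.6], [324.8, 206.4]]
-6 [[327.8, 227.8], [328.6, 211.9]]
-10 [[328.2, 228.4], [329.6, 213.7]]
```

Handle at about 10° and now resisting (2 N). I'll keep going.

>>> carry_out --steps '[[[0.1,-0.6,0],0,1],[[0.1,-0.6,0],0,1],[[0.1,-0.5,0],0,1],[[0.1,-0.4,0],0,1]]'

```text
time: 15.35
position: [0.5686, 0.113, 0.1139]
tool_rot: [0.996, 0.079, 0.045, -0.008]
ft_force: [-0.5, 0.4, -0.5]
grip_width: 0.0003
```

Run:
```python
from h import *
st(); red()
```

```text
jig [-1.5 63.5] z 0.1139 yawerr deg -0.16 tilt 5.2 f [-0.5  0.4 -0.5] w 0.0003 t 15.35
red blobs [([325, 212, 8, 21, 127], [328.5, 221.9])]
56 [[323.1, 224.8], [316.5, 205.4]]
30 [[324.7, 224.2], [320.5, 203.3]]
20 [[325.5, 224.7], [322.6, 204.3]]
10 [[326.4, 225.6], [324.8, 206.4]]
-6 [[327.8, 227.8], [328.6, 211.9]]
-10 [[328.2, 228.4], [329.6, 213.7]]
```

The force has dropped to zero, which fits the clamp having snapped shut. I'll back off and verify.

>>> carry_out --steps '[[[-0.2,1.5,0],0,1],[[-0.3,2,0],0,1],[[-0.3,2,1],0,1],[[0,0,4],0,1],[[0,0,4],0,1],[[0,0,2],0,1],[[0,0,0],0,1],[[0,0,0],0,1]]'

```text
time: 16.2
position: [0.5557, 0.1734, 0.2239]
tool_rot: [0.996, 0.079, 0.04, -0.007]
ft_force: [0.2, 0.3, -1.1]
grip_width: 0.0001
```

Run:
```python
from h import *
st(); red()
```

```text
jig [ -4.6 125.3] z 0.2239 yawerr deg -0.14 tilt 4.68 f [ 0.2  0.3 -1.1] w 0.0001 t 16.2
red blobs [([302, 165, 11, 8, 44], [306.4, 169.3]), ([325, 212, 8, 21, 124], [328.6, 221.7])]
56 [[323.1, 224.8], [316.5, 205.4]]
30 [[324.7, 224.2], [320.5, 203.3]]
20 [[325.5, 224.7], [322.6, 204.3]]
10 [[326.4, 225.6], [324.8, 206.4]]
-6 [[327.8, 227.8], [328.6, 211.9]]
-10 [[328.2, 228.4], [329.6, 213.7]]
```

>>> carry_out --steps '[[[0.3,-4,1.5],0,0.35],[[0.3,-4,1],0,0.35],[[0.3,-4,0],0,0.35],[[0.3,-4,0],0,0.35],[[0.3,-4,0],0,0.35],[[0,-4,0],0,0.35],[[0,-2,-1],0,0.35],[[0,0,0],0,0.35],[[0,0,0],0,0.35]]'

```text
time: 17.15
position: [0.5625, -0.0934, 0.2222]
tool_rot: [0.996, 0.079, 0.026, -0.012]
ft_force: [-0.1, -0.3, 0.2]
grip_width: 0.0557
```

Run:
```python
from h import *
st(); c=snap('wrist','w9.png'); red()
im=c['pixels']; hsv=cv2.cvtColor(im,cv2.COLOR_RGB2HSV)
k,sn=np.cos(.1603),np.sin(.1603); W=lambda x,y,z:[.5802+x*k-y*sn,.0505+x*sn+y*k,z]
# steel/board saturation transitions: lines across upright outer top edge, near end, fence face ends, stop
def scan(name,a,b,n=61):
    pts=np.linspace(a,b,n); px=np.array([proj(c,W(*p)) for p in pts],np.float32)
    s=cv2.remap(hsv[:,:,1],px[None,:,0],px[None,:,1],cv2.INTER_LINEAR)[0].astype(int)
    d=np.abs(np.convolve(s,[1,1,0,-1,-1],'valid')); i=d.argmax()+2
    print(name,'edge at',(pts[i]*1000).round(1),'strength',d.max(), px[i].round(1))
for x in (-.05,-.04,-.025,.025,.04): scan('upright top outer x=%g (y->-50)'%x,np.array([x,-.062,.058]),np.array([x,-.044,.058]))
for y in (-.028,-.034,-.040): scan('near end y=%g (x->-55)'%y,np.array([-.066,y,.023]),np.array([-.044,y,.023]))
for x in (-.057,.066): scan('fence face x=%g (y->0)'%x,np.array([x,-.009,.032]),np.array([x,.009,.032]))
for y in (-.03,-.042): scan('stop right/back y=%g'%y,np.array([.06,y,.032]),np.array([.085,y,.032]))
```

```text
jig [ -40.5 -139.3] z 0.2222 yawerr deg -0.11 tilt 3.29 f [-0.1 -0.3  0.2] w 0.0557 t 17.15
red blobs [([302, 165, 10, 8, 40], [306.2, 169.0])]
56 [[323.1, 224.8], [316.5, 205.4]]
30 [[324.7, 224.2], [320.5, 203.3]]
20 [[325.5, 224.7], [322.6, 204.3]]
10 [[326.4, 225.6], [324.8, 206.4]]
-6 [[327.8, 227.8], [328.6, 211.9]]
-10 [[328.2, 228.4], [329.6, 213.7]]
upright top outer x=-0.05 (y->-50) edge at [-50.  -53.6  58. ] strength 114 [299.4 121.5]
upright top outer x=-0.04 (y->-50) edge at [-40.  -53.3  58. ] strength 108 [312.4 121.2]
upright top outer x=-0.025 (y->-50) edge at [-25.  -53.6  58. ] strength 119 [332.  121.6]
upright top outer x=0.025 (y->-50) edge at [ 25.  -53.6  58. ] strength 111 [396.3 121.8]
upright top outer x=0.04 (y->-50) edge at [ 40.  -53.6  58. ] strength 98 [415.3 121.8]
near end y=-0.028 (x->-55) edge at [-55.4 -28.   23. ] strength 111 [292.8  92.9]
near end y=-0.034 (x->-55) edge at [-55.7 -34.   23. ] strength 121 [292.5 100.5]
near end y=-0.04 (x->-55) edge at [-55.7 -40.   23. ] strength 110 [292.7 108. ]
fence face x=-0.057 (y->0) edge at [-57.   -3.9  32. ] strength 95 [289.9  59.2]
fence face x=0.066 (y->0) edge at [66.  -2.7 32. ] strength 104 [440.8  59.4]
stop right/back y=-0.03 edge at [ 68.3 -30.   32. ] strength 101 [441.3  94.8]
stop right/back y=-0.042 edge at [ 68.3 -42.   32. ] strength 99 [440.4 110. ]
```

Run:
```python
from h import *
c=snap('wrist'); hsv=cv2.cvtColor(c['pixels'],cv2.COLOR_RGB2HSV)
k,sn=np.cos(.1603),np.sin(.1603); W=lambda x,y,z:[.5802+x*k-y*sn,.0505+x*sn+y*k,z]
def scan(a,b,n=61):
    pts=np.linspace(a,b,n); px=np.array([proj(c,W(*p)) for p in pts],np.float32)
    s=cv2.remap(hsv[:,:,1],px[None,:,0],px[None,:,1],cv2.INTER_LINEAR)[0].astype(int)
    i=np.abs(np.convolve(s,[1,1,0,-1,-1],'valid')).argmax()+2; return pts[i,0]*1000
l=[scan(np.array([-.07,y,.032]),np.array([-.05,y,.032])) for y in(.002,.004)]
r=[scan(np.array([.06,y,.032]),np.array([.08,y,.032])) for y in(.002,.004)]
print('fence ends',l,r); bias=(np.mean(l)+60+np.mean(r)-70)/2; e=-55.6-bias+55; print('x err mm',e)
h=cv2.inRange(hsv,(0,150,60),(6,255,255))|cv2.inRange(hsv,(174,150,60),(180,255,255))
n,_,s,ce=cv2.connectedComponentsWithStats(h); print([(s[i].tolist(),ce[i].round(1).tolist()) for i in range(1,n) if s[i,4]>40])
for a in(56,-6,-10):
    t=np.radians(a); print(a,[proj(c,W(0,.054+q*np.sin(t),.038+q*np.cos(t))).round(1).tolist() for q in(.036,.092)])
```

```text
fence ends [np.float64(-60.333333333333336), np.float64(-60.333333333333336)] [np.float64(69.33333333333333), np.float64(69.33333333333333)]
x err mm -0.10000000000000142
[]
56 [[368.9, -84.6], [380.2, -209.9]]
-6 [[371.5, -40.2], [389.6, -79.2]]
-10 [[371.3, -35.8], [388.8, -64.5]]
```

```bash
python3 -c "
from h import *
st(); print(robot.hand_in())"
```

```text
jig [ -39.9 -138.1] z 0.2231 yawerr deg 0.05 tilt 3.35 f [-0.1  0.4 -0. ] w 0.0562 t 17.3
the job is handed in; nothing more can be done
None
```

The bracket is home and the clamp is shut on it. I handed the job in at about 17 s, but the hand-in reports no verdict.

**What I did:** I pushed the bracket towards the fence with two spread fingers, then along to the side stop with the fingers shut. I squared it against the fence until the push stalled at about 7.5 N, and then pushed the handle over its centre from behind.

**Last checks:**
- **Fence:** The upright's outer face measured 50.2 mm from the fence face (50 when flush), and it is parallel to about 0.3 mm over 90 mm of its length.
- **Side stop:** The bracket's near end is about 0.1 mm from where it should be.
- **Clamp:** The push force fell to zero at the snap. After the fingers let go, the side camera still showed the handle at its locked angle, about 10° past vertical.
- **Robot:** The arm stood clear of everything with no force on the tool.

**Not checked or off:**
- I could not measure the clamp's force on the bracket.
- The arm hid the handle from the side camera in the last look, so its locked reading is from about 1 s earlier.
- I did not re-measure the other bench items. None of the force readings pointed to contact with them.
- The tool drifted to 3–5° of tilt during the moves, which did not affect the result.
- All 12 pictures were used before the clamp was closed, so the later checks are numeric only.

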